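# Sweep the loose nuts into the catch tray

## Robot

A 6-joint arm with a two-finger parallel gripper is mounted at the origin on the work surface. World frame = base frame: x ahead of the robot, y to its left, z up, the work surface at z = 0. Lengths are in mm, angles in rad, forces in N, time in s.
With the tool pointing down it reaches from about 300 to 775 mm from the base axis. Payload 14.6 kg.
Tool frame: the origin (TCP) lies between the finger pads; the fingertips stand 25 mm ahead of it and the grasp point (between the pads) lies 6 mm ahead of it; y points along the fingers, x is the direction in which the jaws open and shut, and the axes are right-handed (so a half turn about y gives the same grasp; the last joint's range is limited). The gripper opens to 94 mm and grips with 3 to 60 N. Pads are 16 mm wide; open, the fingers measure 119 mm over their backs; the gripper's body (75 mm by 177 mm) begins 78 mm behind the grasp point.
Start: joints at [-1.415, 0.3, 1.521, -0, 1.321, -0.067], TCP at [121.522, -536.397, 195.746] pointing down, gripper open.
Joint ranges: [-3.03, 3.03], [-0.79, 2.21], [0.23, 2.52], [-1.04, 4.18], [0, 3.07], [-2.55, 2.55]. Speed limits (rad/s): [2.22, 2.22, 2.57, 3.14, 3.14, 3.14].

## Interface

Orientations are given as [roll, pitch, yaw] about the fixed x, y, z axes, in that order (R = Rz(yaw) Ry(pitch) Rx(roll)).
In Python, from cell import manip gives the robot as it stands.
- The arm moves only by the tool play_rows, never from a script. Its argument "moves" is a list of rows, each an object of numbers: "dx", "dy", "dz": the shift along the tool's x, y, z in m; "ax", "ay", "az": the turn, a rotation vector about the tool's x, y, z in rad; "jaw": the gripper command: -1 is shut, 1 is fully open, values between are in proportion. A call has 1 to 20 rows; each row is the pose to reach, as a shift and turn from the pose commanded when the call began, along the tool's axes at that moment; what a row does not reach only later rows make up. A row lasts 1/10 s, in which the tool goes at most 50 mm and 8.59 degrees, less where a joint would pass 70% of its speed; a pose out of reach is approached as far as the arm can. A call with a gripper value outside its range is refused whole. The fingers move at their own pace and stop on an object; "newtons" is the grip in N (left out, the last holds). Time passes only in rows, so rows that repeat a pose let the fingers close. It gives the time, the measured TCP pose, the force and the opening at its end, in the units of the state.
- manip.read_state(): the state, without advancing time (a new reading comes with each control period).
- manip.camera(name): name is "side" or "top" or "wrist"; returns the picture (384x512x3 uint8, red, green, blue); there is no depth.
- manip.camera_params(name): a dict with "K" (3x3 intrinsics, pixels), "rvec" (rotation vector, rad) and "tvec" (3), from world to camera coordinates, as OpenCV has them. Camera axes: x right, y down, z forward; pixel columns grow to the right and rows downward; lengths in mm; the calibration is good to about 2 mm. A picture is of the moment at which its call begins: read the wrist's pose just before it. camera_params takes no time and is no camera call; for the wrist camera it gives the pose at the moment of the call.
- manip.sign_off(): hands the job in, once; it reports no verdict.
The state is a dict: "clock": time; "joints": joint angles; "qd": joint speeds; "effort": joint torques, N m; "eef_pos": TCP position; "eef_rot": TCP orientation; "wrist_force": force on the tool from outside, world axes, zero at the start; "moment": the same for the moment, N m; "finger_gap": finger opening in mm.
Only numpy, scipy, OpenCV 4.12 (cv2) and the standard library are available. Lean on these libraries where they do the work, as an engineer would, in place of code of your own. Each camera call takes 0.05 s, during which the arm holds its last target. There are 200 camera calls.

## Task

Clear the three loose hexagon nuts off the bench: sweep them with the fingers along the bench top, through the open side of the low metal catch tray, until each lies flat and wholly inside it. Only push the nuts, gently, never pinch, lift or tip them, and leave the round bearing, the socket and everything else where it is.

Things in the scene. Friction and masses are not known exactly. Their poses are not given: they have to be found in the camera images.
- nut_a: loose plain steel hexagon nut lying flat, like the other two: 36 mm across flats, 42 mm across corners, 20 mm high, 22 mm bore, about 110 g. Origin: centre of its underside; z up, its y axis passes squarely through two of the flats
- nut_b: loose plain steel hexagon nut lying flat, like the other two: 36 mm across flats, 42 mm across corners, 20 mm high, 22 mm bore, about 110 g. Origin: centre of its underside; z up, its y axis passes squarely through two of the flats
- nut_c: loose plain steel hexagon nut lying flat, like the other two: 36 mm across flats, 42 mm across corners, 20 mm high, 22 mm bore, about 110 g. Origin: centre of its underside; z up, its y axis passes squarely through two of the flats
- tray: three-sided aluminium catch tray screwed to the bench (it does not move): a thin upright side wall at each end, 28 mm high, and a back wall, inside 200 mm wide (its x, from -100 to 100) and 137 mm deep (its y, from the open mouth at -70 to the back wall at +67); walls 3 mm thick. Small screw flanges reach to x = -121 and 121. The floor is flush with the bench: no lip at the mouth. Origin: centre of the tray at bench height; the open mouth looks to its -y
- bearing: ball bearing lying flat among the nuts: round, 47 mm across, 14 mm high, with a 20 mm bore. To be left alone. Origin: centre of its underside
- socket: plain steel wrench socket standing upright among the nuts: round, 32 mm across, 50 mm high. To be left alone. Origin: centre of its underside
- grease_tin: closed round grey grease tin standing upright, 76 mm across, 64 mm high, beyond the work. To be left alone. Origin: centre of its underside
- wrench: steel wrench 200 mm long lying along its x axis to the robot's right of the nuts. To be left alone. Origin: near its middle, at bench height
- screwdriver: screwdriver 200 mm long lying along its x axis, beyond the work. To be left alone. Origin: near its middle, at bench height
- phone: grey phone 150 x 74 x 10 mm lying flat, to the robot's right. To be left alone. Origin: centre of its underside

How it is judged (in metres and radians):
At the end, for the whole second after the job is handed in: all three nuts lie flat on the bench and still, wholly inside the tray: each centre at least 17 mm inside the line of the mouth and between the walls (y of nut_a in the frame of tray between -0.053 and 0.07 m and x of nut_a in the frame of tray between -0.1 and 0.1 m and height (world z) of each of nut_a, nut_b, nut_c below 0.004 m and angle between each of nut_a, nut_b, nut_c's own z axis and vertical below 0.1 rad and linear speed of each of nut_a, nut_b, nut_c below 0.01 m/s and y of nut_b in the frame of tray between -0.053 and 0.07 m and x of nut_b in the frame of tray between -0.1 and 0.1 m and y of nut_c in the frame of tray between -0.053 and 0.07 m and x of nut_c in the frame of tray between -0.1 and 0.1 m); the robot touches nothing.
It fails at once if a nut is lifted or tipped up off the bench (height (world z) of any of nut_a, nut_b, nut_c above 0.01 m or angle between any of nut_a, nut_b, nut_c's own z axis and vertical above 0.6 rad).
It fails at once if a nut is pinched, or pressed by the fingers with more than 25 N (contact force between the fingers and nut_a above 25 N or contact force between the fingers and nut_b above 25 N or contact force between the fingers and nut_c above 25 N).
It fails at once if the bearing or the socket is moved by more than 12 mm or tipped over (distance of any of bearing, socket from where it was at the start of the episode above 0.012 m or angle between socket's own z axis and vertical above 0.4 rad).
It fails at once if the grease tin, the wrench, the screwdriver or the phone is moved by more than 12 mm or tipped over (distance of any of grease_tin, wrench, screwdriver, phone from where it was at the start of the episode above 0.012 m or angle between grease_tin's own z axis and vertical above 0.4 rad).
It also fails if it takes over 72 s, if anything falls off the work surface, if the arm or the gripper's body presses on something with over 40 N, if the wrist force passes 120 N, or if a joint passes its speed limit or range.

## Working session

There is one attempt and no reset: what is moved stays moved. The work goes in short steps, Python scripts to look and compute and a tool call to move; the robot and the scene stay as the last step left them, time stands still between calls to the robot, and variables do not carry over. Pictures are saved under pics/ and viewed, and the job is handed in when it is done.

Besides the shell and the picture viewer there is one more tool, called after "Emit:" as name([rows], argument=value, ...), one row to a line, values as JSON. play_rows: Moves the arm, as the interface text tells. Its arguments: {"type":"object","properties":{"moves":{"type":"array","items":{"type":"object","properties":{"dx":{"type":"number"},"dy":{"type":"number"},"dz":{"type":"number"},"ax":{"type":"number"},"ay":{"type":"number"},"az":{"type":"number"},"jaw":{"type":"number"}}}},"newtons":{"type":"number"}},"required":["moves"]}

```bash
mkdir -p pics; ls; python3 - <<'E'
from cell import manip
import cv2
print(manip.read_state())
for n in ("top","side"):
    im=manip.camera(n); cv2.imwrite(f"pics/{n}0.png",im[:,:,::-1]); print(n,manip.camera_params(n))
E
```

```text
pics
{'clock': 0.0, 'joints': array([-1.41458289e+00,  3.00469329e-01,  1.52159900e+00,  8.03675319e-06,
        1.32070819e+00, -6.66088978e-02]), 'qd': array([-0.00079786,  0.0004974 ,  0.00057982, -0.00111452,  0.00152551,
       -0.00128763]), 'effort': array([-1.53592387e-04, -5.31811166e+01, -3.52736771e+01,  7.08374265e-02,
        2.43608822e-02, -9.29064868e-05]), 'eef_pos': array([ 121.49086532, -536.12258327,  195.179732  ]), 'eef_rot': array([-1.57070976e+00,  1.18072603e-03, -1.34797594e+00]), 'wrist_force': array([ 0.39057439, -0.70746594, -0.15336735]), 'moment': array([ 0.03211532, -0.01422211, -0.03337416]), 'finger_gap': 94.18846104812418}
top {'K': array([[379.66504549,   0.        , 255.20466944],
       [  0.        , 379.66504549, 193.53741026],
       [  0.        ,   0.        ,   1.        ]]), 'rvec': array([ 2.14236824, -2.14797057,  0.16722778]), 'tvec': array([-123.68690256,  572.72490564,  895.59307217])}
side {'K': array([[453.5296359 ,   0.        , 247.42644071],
       [  0.        , 453.5296359 , 191.46049849],
       [  0.        ,   0.        ,   1.        ]]), 'rvec': array([ 2.21616813, -0.24552604,  0.09410119]), 'tvec': array([-581.37311381,   59.70864016, 1146.86234933])}
```

View pics/top0.png

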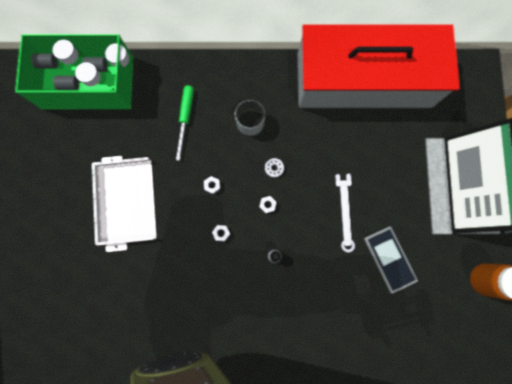

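View pics/side0.png

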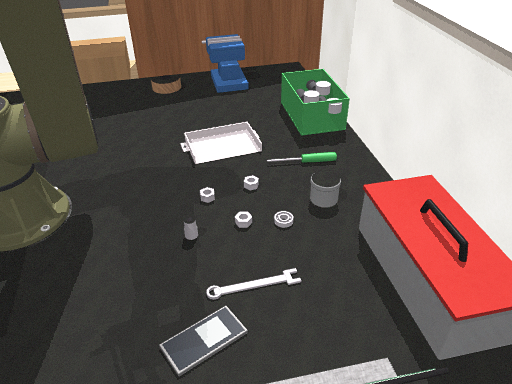

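```bash
cat > h.py <<'E'
import numpy as np, cv2
from cell import manip
def ray(n,uv,z,P=None):
    P=P or manip.camera_params(n); R=cv2.Rodrigues(P["rvec"])[0]; c=-R.T@P["tvec"]
    d=R.T@np.linalg.inv(P["K"])@np.array([*uv,1.0]); return c+d*(z-c[2])/d[2]
def pix(n,X):
    P=manip.camera_params(n); return cv2.projectPoints(np.float64([X]),P["rvec"],P["tvec"],P["K"],None)[0].ravel()
def blobs(im,box,thr=110,amin=30):
    g=cv2.cvtColor(im,cv2.COLOR_RGB2GRAY); m=np.zeros_like(g); x0,y0,x1,y1=box
    m[y0:y1,x0:x1]=(g[y0:y1,x0:x1]>thr)
    cs=cv2.findContours(m,cv2.RETR_EXTERNAL,cv2.CHAIN_APPROX_NONE)[0]
    return [(np.array(cv2.minEnclosingCircle(c)[0]),cv2.contourArea(c),c) for c in cs if cv2.contourArea(c)>amin]
E
python3 - <<'E'
from h import *
im=cv2.imread("pics/top0.png")[:,:,::-1].copy()
np.set_printoptions(precision=1,suppress=True)
for c,a,_ in blobs(im,(165,150,300,270)):
    print(c,a,ray("top",c,18)[:2])
for n,uv in dict(socket=(275,257),screwtip=(179,160),wr1=(344,175),wr2=(348,251)).items(): print(n,ray("top",uv,50 if n=="socket" else 5))
for n,uv in dict(tr_mouthR=(152,158),mouthL=(157,240),backL=(97,245),backR=(93,163)).items(): print(n,ray("top",uv,28))
print(pix("top",[0,0,0]),pix("top",[121,-536,195]),pix("side",[121,-536,195]))
cv2.imwrite("pics/c1.png",cv2.resize(im[130:290,70:310,::-1],None,fx=3.3,fy=3.3,interpolation=cv2.INTER_CUBIC))
E
```

```text
[220.5 232.5] 201.0 [477.9 -38.2]
[267.5 204. ] 207.0 [ 549.4 -156.4]
[211.4 184.4] 203.5 [600.2 -13.7]
[273.9 167.2] 271.5 [ 644.7 -173.6]
socket [ 417.5 -172.1   50. ]
screwtip [667.2  73.2   5. ]
wr1 [ 626.5 -356.3    5. ]
wr2 [ 431.2 -358.9    5. ]
tr_mouthR [667.  137.5  28. ]
mouthL [459.4 117.3  28. ]
backL [447.6 264.3  28. ]
backR [654.2 286.7  28. ]
[202.8 436.3] [471.8 415.3] [ -7.7 340.2]
```

View pics/c1.png

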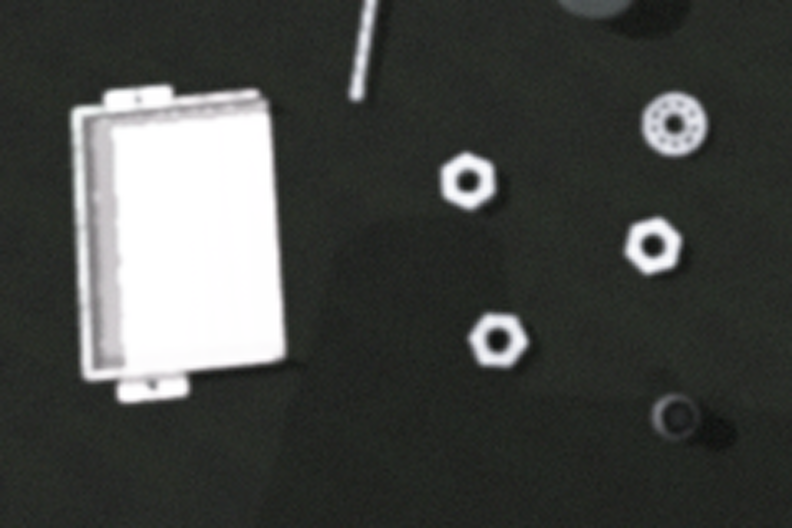

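The top view shows nuts at px (220,232), (267,204) and (211,184), the bearing at (274,167) and the socket at (275,257). The tray mouth, px (150,159) to (156,238), faces the nuts. I'll open the jaws about 18 mm to make a two-point fork and push each nut in a lane along +y, starting with the middle nut at (549,-156).

Emit:
play_rows([
  {"dx":-0.01,"dz":0.02,"dy":0.003,"ay":-0.05,"jaw":-0.6},
  {"dx":-0.028,"dz":0.06,"dy":0.01,"ay":-0.16,"jaw":-0.6},
  {"dx":-0.046,"dz":0.098,"dy":0.016,"ay":-0.27,"jaw":-0.6},
  {"dx":-0.065,"dz":0.138,"dy":0.02,"ay":-0.39,"jaw":-0.6},
  {"dx":-0.085,"dz":0.18,"dy":0.028,"ay":-0.5,"jaw":-0.6},
  {"dx":-0.105,"dz":0.222,"dy":0.034,"ay":-0.62,"jaw":-0.6},
  {"dx":-0.125,"dz":0.265,"dy":0.04,"ay":-0.74,"jaw":-0.6},
  {"dx":-0.145,"dz":0.308,"dy":0.048,"ay":-0.86,"jaw":-0.6},
  {"dx":-0.165,"dz":0.35,"dy":0.054,"ay":-0.98,"jaw":-0.6},
  {"dx":-0.183,"dz":0.39,"dy":0.06,"ay":-1.09,"jaw":-0.6},
  {"dx":-0.2,"dz":0.427,"dy":0.066,"ay":-1.19,"jaw":-0.6},
  {"dx":-0.215,"dz":0.46,"dy":0.071,"ay":-1.27,"jaw":-0.6},
  {"dx":-0.225,"dz":0.482,"dy":0.075,"ay":-1.33,"jaw":-0.6},
  {"dx":-0.229,"dz":0.489,"dy":0.076,"ay":-1.348,"jaw":-0.6},
  {"dx":-0.229,"dz":0.489,"dy":0.076,"ay":-1.348,"jaw":-0.6},
  {"dx":-0.229,"dz":0.489,"dy":0.076,"ay":-1.348,"jaw":-0.6},
])

```text
$.moves[0]: bad value
```

Emit:
play_rows([
  {"dx":-0.01,"dy":0.003,"dz":0.02,"ax":0,"ay":-0.05,"az":0,"jaw":-0.6},
])

```text
clock: 0.2
eef_pos: [137.8, -522.8, 192.4]
eef_rot: [-1.571, 0.0, -1.3]
wrist_force: [0.3, 0.2, -0.2]
finger_gap: 89.1
```

Emit:
play_rows([
  {"dx":-0.016,"dy":0.006,"dz":0.039,"ax":0,"ay":-0.11,"az":0,"jaw":-0.6},
  {"dx":-0.033,"dy":0.012,"dz":0.081,"ax":0,"ay":-0.22,"az":0,"jaw":-0.6},
  {"dx":-0.05,"dy":0.018,"dz":0.123,"ax":0,"ay":-0.33,"az":0,"jaw":-0.6},
  {"dx":-0.067,"dy":0.025,"dz":0.165,"ax":0,"ay":-0.45,"az":0,"jaw":-0.6},
  {"dx":-0.084,"dy":0.031,"dz":0.207,"ax":0,"ay":-0.56,"az":0,"jaw":-0.6},
  {"dx":-0.101,"dy":0.038,"dz":0.249,"ax":0,"ay":-0.67,"az":0,"jaw":-0.6},
  {"dx":-0.118,"dy":0.044,"dz":0.291,"ax":0,"ay":-0.79,"az":0,"jaw":-0.6},
  {"dx":-0.135,"dy":0.05,"dz":0.333,"ax":0,"ay":-0.9,"az":0,"jaw":-0.6},
  {"dx":-0.152,"dy":0.057,"dz":0.374,"ax":0,"ay":-1.01,"az":0,"jaw":-0.6},
  {"dx":-0.168,"dy":0.063,"dz":0.412,"ax":0,"ay":-1.12,"az":0,"jaw":-0.6},
  {"dx":-0.182,"dy":0.068,"dz":0.446,"ax":0,"ay":-1.21,"az":0,"jaw":-0.6},
  {"dx":-0.191,"dy":0.071,"dz":0.469,"ax":0,"ay":-1.27,"az":0,"jaw":-0.6},
  {"dx":-0.195,"dy":0.073,"dz":0.48,"ax":0,"ay":-1.298,"az":0,"jaw":-0.6},
  {"dx":-0.195,"dy":0.073,"dz":0.48,"ax":0,"ay":-1.298,"az":0,"jaw":-0.6},
  {"dx":-0.195,"dy":0.073,"dz":0.48,"ax":0,"ay":-1.298,"az":0,"jaw":-0.6},
])

```text
clock: 1.7
eef_pos: [547.9, -205.7, 119.7]
eef_rot: [-1.571, 0.0, -0.002]
wrist_force: [-0.5, -0.0, 0.4]
finger_gap: 18.6
```

```bash
python3 - <<'E'
from h import *
np.set_printoptions(precision=1,suppress=True)
s=manip.read_state(); print(s["eef_pos"],s["eef_rot"],s["finger_gap"])
a=manip.camera("top"); P=manip.camera_params("wrist"); b=manip.camera("wrist")
print(P)
for i,X in enumerate([[478,-38,20],[549,-156,20],[600,-14,20],[645,-174,14],[417,-172,50]]): print(pix("wrist",X))
cv2.imwrite("pics/t1.png",a[:,:,::-1]); cv2.imwrite("pics/w1.png",b[:,:,::-1])
E
```

```text
[ 547.9 -205.7  119.7] [-1.6  0.  -0. ] 18.61296631958199
{'K': array([[307.3,   0. , 258.4],
       [  0. , 307.3, 192.5],
       [  0. ,   0. ,   1. ]]), 'rvec': array([-2.9,  0. ,  0. ]), 'tvec': array([-547.7, -206.2,  262.6])}
[173.7  -8.2]
[260.1 136.5]
[323.6 -43. ]
[359.7 154.5]
[105.2 159.6]
```

View pics/w1.png

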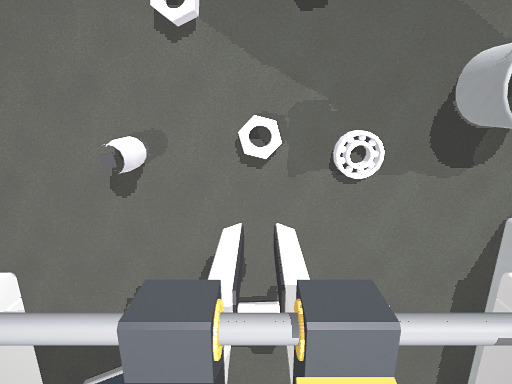

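View pics/t1.png

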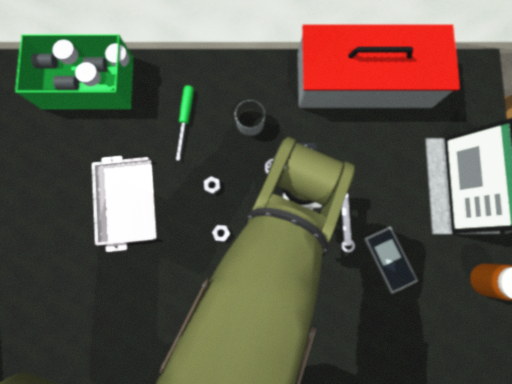

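Wrist view: the nut is at (260,136), centred on the fork as predicted. The bearing at (359,154) and the socket at (125,155) are clear of the lane. I'll descend and start pushing.

Emit:
play_rows([
  {"dx":0,"dy":0.015,"dz":0,"ax":0,"ay":0,"az":0,"jaw":-0.6},
  {"dx":0,"dy":0.04,"dz":0,"ax":0,"ay":0,"az":0,"jaw":-0.6},
  {"dx":0,"dy":0.065,"dz":0,"ax":0,"ay":0,"az":0,"jaw":-0.6},
  {"dx":0,"dy":0.082,"dz":0,"ax":0,"ay":0,"az":0,"jaw":-0.6},
  {"dx":0,"dy":0.09,"dz":0,"ax":0,"ay":0,"az":0,"jaw":-0.6},
  {"dx":0,"dy":0.09,"dz":0,"ax":0,"ay":0,"az":0,"jaw":-0.6},
  {"dx":0,"dy":0.09,"dz":0.008,"ax":0,"ay":0,"az":0,"jaw":-0.6},
  {"dx":0,"dy":0.09,"dz":0.014,"ax":0,"ay":0,"az":0,"jaw":-0.6},
  {"dx":0,"dy":0.09,"dz":0.019,"ax":0,"ay":0,"az":0,"jaw":-0.6},
  {"dx":0,"dy":0.09,"dz":0.024,"ax":0,"ay":0,"az":0,"jaw":-0.6},
  {"dx":0,"dy":0.09,"dz":0.029,"ax":0,"ay":0,"az":0,"jaw":-0.6},
  {"dx":0,"dy":0.09,"dz":0.035,"ax":0,"ay":0,"az":0,"jaw":-0.6},
  {"dx":0,"dy":0.09,"dz":0.043,"ax":0,"ay":0,"az":0,"jaw":-0.6},
  {"dx":0,"dy":0.09,"dz":0.051,"ax":0,"ay":0,"az":0,"jaw":-0.6},
  {"dx":0,"dy":0.09,"dz":0.059,"ax":0,"ay":0,"az":0,"jaw":-0.6},
  {"dx":0,"dy":0.09,"dz":0.067,"ax":0,"ay":0,"az":0,"jaw":-0.6},
  {"dx":0,"dy":0.09,"dz":0.075,"ax":0,"ay":0,"az":0,"jaw":-0.6},
  {"dx":0,"dy":0.09,"dz":0.08,"ax":0,"ay":0,"az":0,"jaw":-0.6},
])

```text
clock: 3.6
eef_pos: [548.6, -124.3, 29.8]
eef_rot: [-1.571, -0.0, 0.0]
wrist_force: [0.7, 0.2, -0.5]
finger_gap: 18.7
```

```bash
python3 - <<'E'
from h import *
s=manip.read_state(); print(s["eef_pos"],s["wrist_force"])
b=manip.camera("wrist"); cv2.imwrite("pics/w2.png",b[:,:,::-1])
E
```

```text
[ 548.55350483 -124.29479918   29.76796361] [ 0.68056588  0.16036335 -0.45733887]
```

View pics/w2.png

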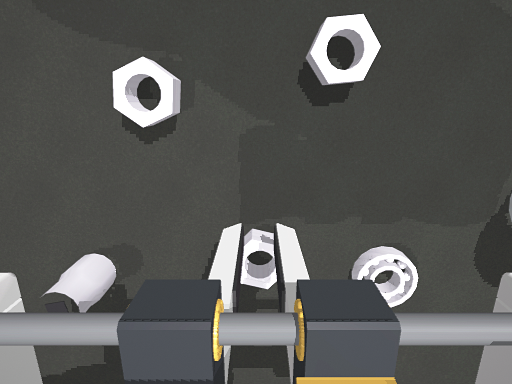

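```bash
python3 - <<'E'
from h import *
np.set_printoptions(precision=0,suppress=True)
for X in ([549,-156,20],[549,-97,20],[549,-97,0],[549,-124,20],[549,-124,5],[558,-116,5],[558,-132,5],[570,-116,5],[478,-38,20],[645,-174,14]): print(X,pix("wrist",X))
c=cv2.imread("pics/w2.png"); cv2.imwrite("pics/w2c.png",cv2.resize(c[200:320,180:340],None,fx=4,fy=4,interpolation=cv2.INTER_CUBIC))
E
```

```text
[549, -156, 20] [260. 265.]
[549, -97, 20] [260. 186.]
[549, -97, 0] [260. 179.]
[549, -124, 20] [260. 223.]
[549, -124, 5] [260. 216.]
[558, -116, 5] [272. 205.]
[558, -132, 5] [272. 226.]
[570, -116, 5] [288. 205.]
[478, -38, 20] [145.  93.]
[645, -174, 14] [386. 282.]
```

View pics/w2c.png

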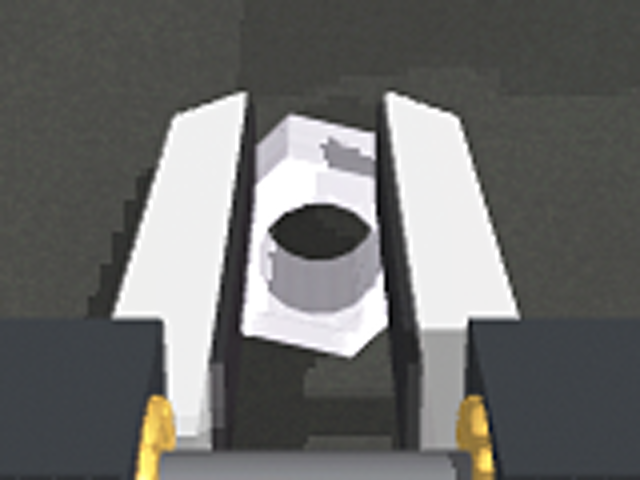

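```bash
python3 - <<'E'
from h import *
b=manip.camera("side"); cv2.imwrite("pics/s2.png",b[:,:,::-1])
cv2.imwrite("pics/s2c.png",cv2.resize(b[130:290,130:330,::-1],None,fx=3.5,fy=3.5,interpolation=cv2.INTER_CUBIC))
P=manip.camera_params("wrist");R=cv2.Rodrigues(P["rvec"])[0];print(-R.T@P["tvec"],R[2])
for X in ([549,-156,20],[549,-97,20]): print(X,pix("side",X))
E
```

```text
[548.40839694 -44.83900102 218.68192903] [-0.00131841 -0.27837456 -0.96047169]
[549, -156, 20] [242.322434 215.44014 ]
[549, -97, 20] [237.62470436 200.58041266]
```

View pics/s2c.png

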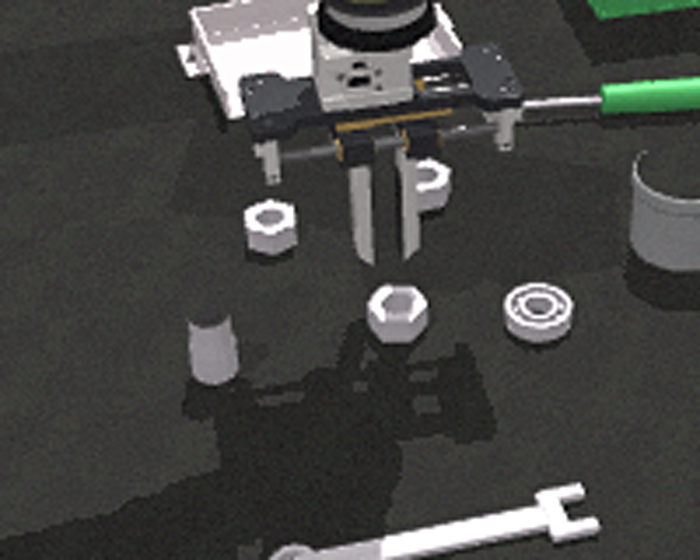

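```bash
python3 - <<'E'
from h import *
np.set_printoptions(precision=1,suppress=True)
for z in (5,15,25,35,45): print(z,pix("side",[539,-132,z]),pix("side",[539,-116,z]),pix("side",[558,-132,z]),pix("wrist",[558,-116,z]),pix("wrist",[570,-116,z]))
c=cv2.imread("pics/s2.png"); cv2.imwrite("pics/s2d.png",cv2.resize(c[165:235,215:275],None,fx=9,fy=8.5,interpolation=cv2.INTER_CUBIC))
E
```

```text
5 [236.6 214.5] [235.4 210.4] [244.1 213.3] [271.9 204.6] [288.3 204.6]
15 [236.4 211.4] [235.2 207.4] [244.  210.3] [272.5 209.1] [289.6 209.2]
25 [236.3 208.3] [235.1 204.3] [243.9 207.1] [273.1 214.1] [291.  214.1]
35 [236.2 205.1] [234.9 201.1] [243.8 204. ] [273.8 219.5] [292.6 219.5]
45 [236. 202.] [234.8 198. ] [243.7 200.8] [274.6 225.5] [294.3 225.5]
```

View pics/s2d.png

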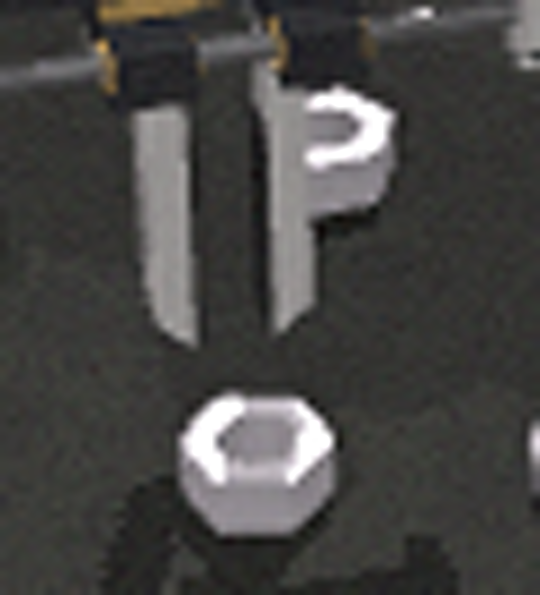

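The fork passed over the nut without touching it. Both views put the fingertips near z = 36 instead of 5, so the real tips are about 30 mm shorter than stated. I'll lift, back off behind the nut and go lower in checked steps.

Emit:
play_rows([
  {"dx":0,"dy":-0.015,"dz":0,"ax":0,"ay":0,"az":0,"jaw":-0.6},
  {"dx":0,"dy":-0.03,"dz":-0.02,"ax":0,"ay":0,"az":0,"jaw":-0.6},
  {"dx":0,"dy":-0.03,"dz":-0.05,"ax":0,"ay":0,"az":0,"jaw":-0.6},
  {"dx":0,"dy":-0.03,"dz":-0.075,"ax":0,"ay":0,"az":0,"jaw":-0.6},
  {"dx":0,"dy":-0.025,"dz":-0.083,"ax":0,"ay":0,"az":0,"jaw":-0.6},
  {"dx":0,"dy":-0.005,"dz":-0.083,"ax":0,"ay":0,"az":0,"jaw":-0.6},
  {"dx":0,"dy":0.01,"dz":-0.083,"ax":0,"ay":0,"az":0,"jaw":-0.6},
  {"dx":0,"dy":0.015,"dz":-0.083,"ax":0,"ay":0,"az":0,"jaw":-0.6},
  {"dx":0,"dy":0.015,"dz":-0.083,"ax":0,"ay":0,"az":0,"jaw":-0.6},
])

```text
clock: 4.6
eef_pos: [548.3, -207.6, 14.2]
eef_rot: [-1.57, 0.001, 0.0]
wrist_force: [-0.4, 0.6, 0.4]
finger_gap: 18.7
```

```bash
python3 - <<'E'
from h import *
np.set_printoptions(precision=1,suppress=True)
s=manip.read_state(); print(s["eef_pos"],s["wrist_force"]); x,y,z0=s["eef_pos"]
c=manip.camera("side")[:,:,::-1]; w=manip.camera("wrist")[:,:,::-1]
cv2.imwrite("pics/s3d.png",cv2.resize(c[165:255,190:290],None,fx=7,fy=6.6,interpolation=cv2.INTER_CUBIC)); cv2.imwrite("pics/w3.png",w)
for z in (0,10,20,30): print(z,pix("side",[x-9,y-8,z]),pix("side",[x+9,y-8,z]))
print("posts",[(z,pix("side",[x-82,-124,z])) for z in (60,80,100,120)])
E
```

```text
[ 548.3 -207.6   14.2] [-0.4  0.6  0.4]
0 [243.6 238.7] [251.1 237.5]
10 [243.5 235.6] [251.  234.4]
20 [243.4 232.4] [251.  231.2]
30 [243.3 229.2] [250.9 228. ]
posts [(60, array([205.4, 199.5])), (80, array([204.7, 192.9])), (100, array([204.1, 186.2])), (120, array([203.4, 179.2]))]
```

View pics/s3d.png

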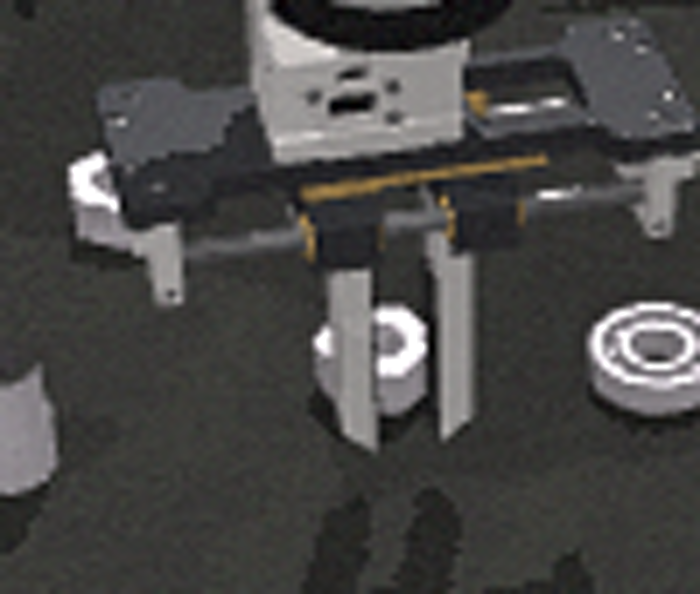

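View pics/w3.png

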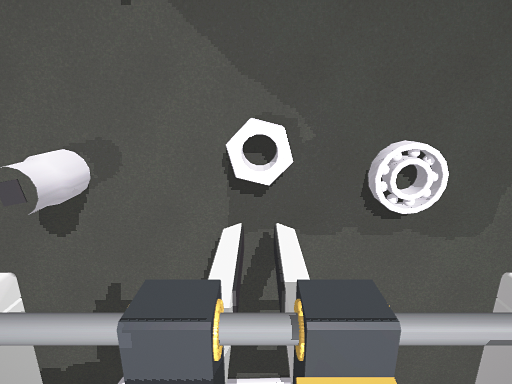

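The tips are now about 4 mm above the TCP height (side view px (244,233) gives z ≈ 18 with the TCP at 14). I'll lower 12 mm so they sit at about 6–7 mm, then push gently.

Emit:
play_rows([
  {"dx":0,"dy":0.006,"dz":0,"ax":0,"ay":0,"az":0,"jaw":-0.6},
  {"dx":0,"dy":0.01,"dz":0,"ax":0,"ay":0,"az":0,"jaw":-0.6},
  {"dx":0,"dy":0.012,"dz":0,"ax":0,"ay":0,"az":0,"jaw":-0.6},
  {"dx":0,"dy":0.012,"dz":0.006,"ax":0,"ay":0,"az":0,"jaw":-0.6},
  {"dx":0,"dy":0.012,"dz":0.012,"ax":0,"ay":0,"az":0,"jaw":-0.6},
  {"dx":0,"dy":0.012,"dz":0.017,"ax":0,"ay":0,"az":0,"jaw":-0.6},
  {"dx":0,"dy":0.012,"dz":0.022,"ax":0,"ay":0,"az":0,"jaw":-0.6},
  {"dx":0,"dy":0.012,"dz":0.027,"ax":0,"ay":0,"az":0,"jaw":-0.6},
  {"dx":0,"dy":0.012,"dz":0.032,"ax":0,"ay":0,"az":0,"jaw":-0.6},
  {"dx":0,"dy":0.012,"dz":0.037,"ax":0,"ay":0,"az":0,"jaw":-0.6},
  {"dx":0,"dy":0.012,"dz":0.043,"ax":0,"ay":0,"az":0,"jaw":-0.6},
  {"dx":0,"dy":0.012,"dz":0.05,"ax":0,"ay":0,"az":0,"jaw":-0.6},
  {"dx":0,"dy":0.012,"dz":0.057,"ax":0,"ay":0,"az":0,"jaw":-0.6},
  {"dx":0,"dy":0.012,"dz":0.064,"ax":0,"ay":0,"az":0,"jaw":-0.6},
  {"dx":0,"dy":0.012,"dz":0.07,"ax":0,"ay":0,"az":0,"jaw":-0.6},
])

```text
clock: 6.2
eef_pos: [548.6, -137.5, 2.8]
eef_rot: [-1.571, -0.0, 0.0]
wrist_force: [-0.7, -2.9, 1.1]
finger_gap: 18.8
```

```bash
python3 - <<'E'
from h import *
np.set_printoptions(precision=1,suppress=True)
s=manip.read_state(); print(s["eef_pos"],s["wrist_force"])
c=manip.camera("side")[:,:,::-1]; w=manip.camera("wrist")[:,:,::-1]
a=cv2.resize(c[150:240,180:300],None,fx=4,fy=4.27,interpolation=cv2.INTER_CUBIC)
cv2.imwrite("pics/m4.png",cv2.resize(np.hstack([w,a[:384]]),(800,309)))
E
```

```text
[ 548.6 -137.5    2.8] [-0.7 -2.9  1.1]
```

View pics/m4.png

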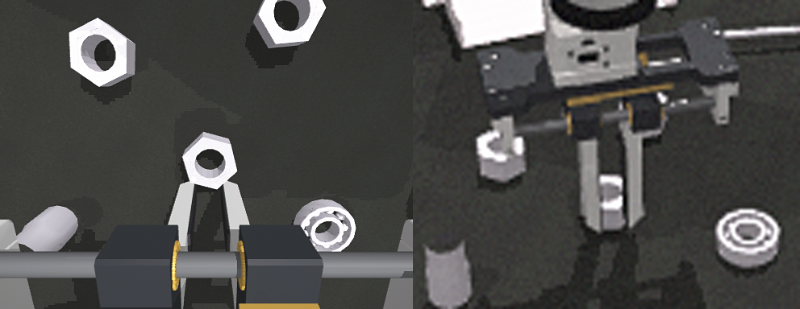

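The nut now rides in front of the fork at (210,160) in the left panel, with about 3 N on the wrist. The bearing and socket are undisturbed, so I'll carry on into the tray.

Emit:
play_rows([
  {"dx":0,"dy":0,"dz":0.004,"ax":0,"ay":0,"az":0,"jaw":-0.6},
  {"dx":0,"dy":0,"dz":0.01,"ax":0,"ay":0,"az":0,"jaw":-0.6},
  {"dx":0,"dy":0,"dz":0.018,"ax":0,"ay":0,"az":0,"jaw":-0.6},
  {"dx":0,"dy":0,"dz":0.027,"ax":0,"ay":0,"az":0,"jaw":-0.6},
  {"dx":0,"dy":0,"dz":0.037,"ax":0,"ay":0,"az":0,"jaw":-0.6},
  {"dx":0,"dy":0,"dz":0.047,"ax":0,"ay":0,"az":0,"jaw":-0.6},
  {"dx":0,"dy":0,"dz":0.057,"ax":0,"ay":0,"az":0,"jaw":-0.6},
  {"dx":0,"dy":0,"dz":0.067,"ax":0,"ay":0,"az":0,"jaw":-0.6},
  {"dx":0,"dy":0,"dz":0.077,"ax":0,"ay":0,"az":0,"jaw":-0.6},
  {"dx":0,"dy":0,"dz":0.087,"ax":0,"ay":0,"az":0,"jaw":-0.6},
  {"dx":0,"dy":0,"dz":0.097,"ax":0,"ay":0,"az":0,"jaw":-0.6},
  {"dx":0,"dy":0,"dz":0.107,"ax":0,"ay":0,"az":0,"jaw":-0.6},
  {"dx":0,"dy":0,"dz":0.117,"ax":0,"ay":0,"az":0,"jaw":-0.6},
  {"dx":0,"dy":0,"dz":0.127,"ax":0,"ay":0,"az":0,"jaw":-0.6},
  {"dx":0,"dy":0,"dz":0.137,"ax":0,"ay":0,"az":0,"jaw":-0.6},
  {"dx":0,"dy":0,"dz":0.147,"ax":0,"ay":0,"az":0,"jaw":-0.6},
  {"dx":0,"dy":0,"dz":0.157,"ax":0,"ay":0,"az":0,"jaw":-0.6},
  {"dx":0,"dy":0,"dz":0.165,"ax":0,"ay":0,"az":0,"jaw":-0.6},
  {"dx":0,"dy":0,"dz":0.17,"ax":0,"ay":0,"az":0,"jaw":-0.6},
])

```text
clock: 8.2
eef_pos: [548.5, 32.7, 2.8]
eef_rot: [-1.571, -0.0, 0.0]
wrist_force: [-0.4, -1.0, -0.2]
finger_gap: 19.0
```

```bash
python3 - <<'E'
from h import *
w=manip.camera("wrist")[:,:,::-1]; cv2.imwrite("pics/w5.png",w)
for X in ([459,117,28],[667,137,28],[478,-38,20],[600,-14,20],[549,62,20]): print(X,pix("wrist",X))
E
```

```text
[459, 117, 28] [82.96458055 94.48083422]
[667, 137, 28] [501.50702635  51.67316617]
[478, -38, 20] [154.20123077 336.37202557]
[600, -14, 20] [338.0375232  306.01037742]
[549, 62, 20] [259.89475323 193.98978299]
```

View pics/w5.png

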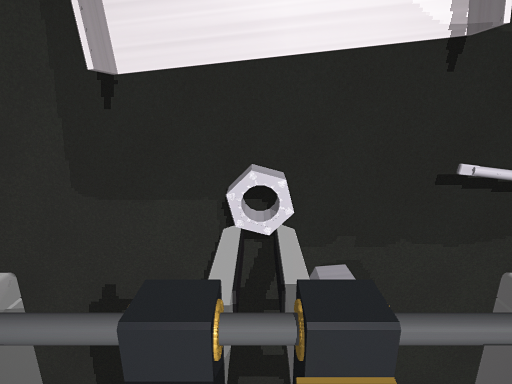

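Emit:
play_rows([
  {"dx":0,"dy":0,"dz":0.004,"ax":0,"ay":0,"az":0,"jaw":-0.6},
  {"dx":0,"dy":0,"dz":0.01,"ax":0,"ay":0,"az":0,"jaw":-0.6},
  {"dx":0,"dy":0,"dz":0.018,"ax":0,"ay":0,"az":0,"jaw":-0.6},
  {"dx":0,"dy":0,"dz":0.027,"ax":0,"ay":0,"az":0,"jaw":-0.6},
  {"dx":0,"dy":0,"dz":0.037,"ax":0,"ay":0,"az":0,"jaw":-0.6},
  {"dx":0,"dy":0,"dz":0.047,"ax":0,"ay":0,"az":0,"jaw":-0.6},
  {"dx":0,"dy":0,"dz":0.057,"ax":0,"ay":0,"az":0,"jaw":-0.6},
  {"dx":0,"dy":0,"dz":0.067,"ax":0,"ay":0,"az":0,"jaw":-0.6},
  {"dx":0,"dy":0,"dz":0.077,"ax":0,"ay":0,"az":0,"jaw":-0.6},
  {"dx":0,"dy":0,"dz":0.087,"ax":0,"ay":0,"az":0,"jaw":-0.6},
  {"dx":0,"dy":0,"dz":0.097,"ax":0,"ay":0,"az":0,"jaw":-0.6},
  {"dx":0,"dy":0,"dz":0.107,"ax":0,"ay":0,"az":0,"jaw":-0.6},
  {"dx":0,"dy":0,"dz":0.117,"ax":0,"ay":0,"az":0,"jaw":-0.6},
  {"dx":0,"dy":0,"dz":0.127,"ax":0,"ay":0,"az":0,"jaw":-0.6},
  {"dx":0,"dy":0,"dz":0.137,"ax":0,"ay":0,"az":0,"jaw":-0.6},
  {"dx":0,"dy":0,"dz":0.145,"ax":0,"ay":0,"az":0,"jaw":-0.6},
  {"dx":0,"dy":0,"dz":0.152,"ax":0,"ay":0,"az":0,"jaw":-0.6},
  {"dx":0,"dy":0,"dz":0.157,"ax":0,"ay":0,"az":0,"jaw":-0.6},
  {"dx":0,"dy":0,"dz":0.157,"ax":0,"ay":0,"az":0,"jaw":-0.6},
])

```text
clock: 10.15
eef_pos: [548.5, 189.5, 2.7]
eef_rot: [-1.571, -0.0, 0.001]
wrist_force: [0.1, -0.8, 0.7]
finger_gap: 18.5
```

```bash
python3 - <<'E'
from h import *
np.set_printoptions(precision=1,suppress=True)
w=manip.camera("wrist")[:,:,::-1]; cv2.imwrite("pics/w6.png",w)
print(manip.read_state()["eef_pos"],ray("wrist",(260,201),20))
E
```

```text
[548.5 189.1   2.7] [549.1 213.8  20. ]
```

View pics/w6.png

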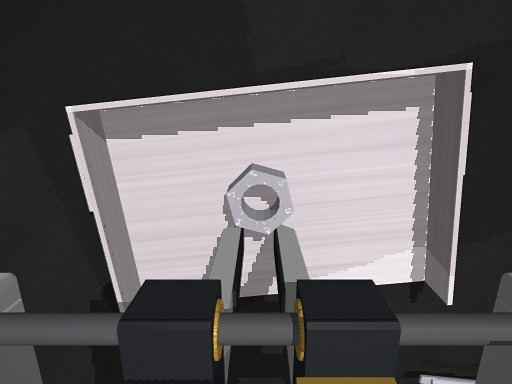

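The first nut sits at about (549,214), px (260,201), well inside the tray. Next I'll back off, lift and go behind the nut at (478,-38), with a slight yaw so the lane leads inward.

Emit:
play_rows([
  {"dx":0,"dy":0,"dz":-0.006,"ax":0,"ay":0,"az":0,"jaw":-0.6},
  {"dx":0,"dy":0,"dz":-0.015,"ax":0,"ay":0,"az":0,"jaw":-0.6},
  {"dx":0,"dy":-0.02,"dz":-0.02,"ax":0,"ay":0,"az":0,"jaw":-0.6},
  {"dx":0,"dy":-0.045,"dz":-0.025,"ax":0,"ay":0,"az":0,"jaw":-0.6},
  {"dx":-0.005,"dy":-0.06,"dz":-0.045,"ax":0,"ay":0.01,"az":0,"jaw":-0.6},
  {"dx":-0.018,"dy":-0.06,"dz":-0.08,"ax":0,"ay":0.03,"az":0,"jaw":-0.6},
  {"dx":-0.03,"dy":-0.06,"dz":-0.12,"ax":0,"ay":0.05,"az":0,"jaw":-0.6},
  {"dx":-0.043,"dy":-0.06,"dz":-0.16,"ax":0,"ay":0.07,"az":0,"jaw":-0.6},
  {"dx":-0.055,"dy":-0.06,"dz":-0.2,"ax":0,"ay":0.09,"az":0,"jaw":-0.6},
  {"dx":-0.066,"dy":-0.06,"dz":-0.235,"ax":0,"ay":0.1,"az":0,"jaw":-0.6},
  {"dx":-0.073,"dy":-0.06,"dz":-0.262,"ax":0,"ay":0.11,"az":0,"jaw":-0.6},
  {"dx":-0.0755,"dy":-0.06,"dz":-0.274,"ax":0,"ay":0.11,"az":0,"jaw":-0.6},
  {"dx":-0.0755,"dy":-0.045,"dz":-0.274,"ax":0,"ay":0.11,"az":0,"jaw":-0.6},
  {"dx":-0.0755,"dy":-0.02,"dz":-0.274,"ax":0,"ay":0.11,"az":0,"jaw":-0.6},
  {"dx":-0.0755,"dy":-0.006,"dz":-0.274,"ax":0,"ay":0.11,"az":0,"jaw":-0.6},
  {"dx":-0.0755,"dy":0,"dz":-0.274,"ax":0,"ay":0.11,"az":0,"jaw":-0.6},
  {"dx":-0.0755,"dy":0,"dz":-0.274,"ax":0,"ay":0.11,"az":0,"jaw":-0.6},
])

```text
clock: 11.9
eef_pos: [472.8, -85.0, 2.4]
eef_rot: [-1.571, 0.001, -0.11]
wrist_force: [-0.4, 0.7, 0.3]
finger_gap: 18.7
```

```bash
python3 - <<'E'
from h import *
np.set_printoptions(precision=1,suppress=True)
w=manip.camera("wrist"); cv2.imwrite("pics/w7.png",w[:,:,::-1])
print(manip.read_state()["eef_pos"])
for c,a,_ in blobs(w,(180,60,345,215),120,300): print(c,a,ray("wrist",c,18))
E
```

```text
[473.2 -85.1   3. ]
[257. 162.] 3590.5 [477.4 -37.9  18. ]
```

View pics/w7.png

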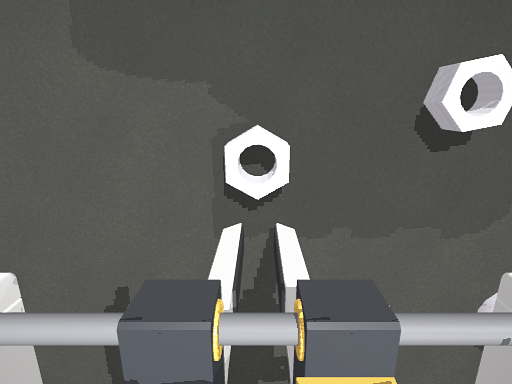

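The nut is at (257,162), centred on the fork. Pushing along the lane.

Emit:
play_rows([
  {"dx":0,"dy":0,"dz":0.007,"ax":0,"ay":0,"az":0,"jaw":-0.6},
  {"dx":0,"dy":0,"dz":0.014,"ax":0,"ay":0,"az":0,"jaw":-0.6},
  {"dx":0,"dy":0,"dz":0.019,"ax":0,"ay":0,"az":0,"jaw":-0.6},
  {"dx":0,"dy":0,"dz":0.024,"ax":0,"ay":0,"az":0,"jaw":-0.6},
  {"dx":0,"dy":0,"dz":0.029,"ax":0,"ay":0,"az":0,"jaw":-0.6},
  {"dx":0,"dy":0,"dz":0.035,"ax":0,"ay":0,"az":0,"jaw":-0.6},
  {"dx":0,"dy":0,"dz":0.043,"ax":0,"ay":0,"az":0,"jaw":-0.6},
  {"dx":0,"dy":0,"dz":0.052,"ax":0,"ay":0,"az":0,"jaw":-0.6},
  {"dx":0,"dy":0,"dz":0.061,"ax":0,"ay":0,"az":0,"jaw":-0.6},
  {"dx":0,"dy":0,"dz":0.071,"ax":0,"ay":0,"az":0,"jaw":-0.6},
  {"dx":0,"dy":0,"dz":0.081,"ax":0,"ay":0,"az":0,"jaw":-0.6},
  {"dx":0,"dy":0,"dz":0.091,"ax":0,"ay":0,"az":0,"jaw":-0.6},
  {"dx":0,"dy":0,"dz":0.101,"ax":0,"ay":0,"az":0,"jaw":-0.6},
  {"dx":0,"dy":0,"dz":0.111,"ax":0,"ay":0,"az":0,"jaw":-0.6},
  {"dx":0,"dy":0,"dz":0.119,"ax":0,"ay":0,"az":0,"jaw":-0.6},
  {"dx":0,"dy":0,"dz":0.125,"ax":0,"ay":0,"az":0,"jaw":-0.6},
])

```text
clock: 13.55
eef_pos: [486.8, 39.9, 2.7]
eef_rot: [-1.571, 0.0, -0.11]
wrist_force: [0.1, -2.5, 1.7]
finger_gap: 19.0
```

```bash
python3 - <<'E'
from h import *
np.set_printoptions(precision=1,suppress=True)
w=manip.camera("wrist"); cv2.imwrite("pics/w8.png",w[:,:,::-1])
print(manip.read_state()["eef_pos"],ray("wrist",(260,201),20))
E
```

```text
[486.8  40.3   2.7] [490.3  64.8  20. ]
```

View pics/w8.png

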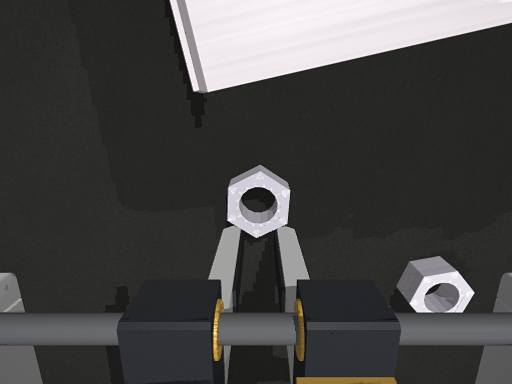

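The nut, at (258,201), is heading inside the left wall end at (205,92), with about 10 mm clearance. Continuing.

Emit:
play_rows([
  {"dx":0,"dy":0,"dz":0.005,"ax":0,"ay":0,"az":0,"jaw":-0.6},
  {"dx":0,"dy":0,"dz":0.012,"ax":0,"ay":0,"az":0,"jaw":-0.6},
  {"dx":0,"dy":0,"dz":0.02,"ax":0,"ay":0,"az":0,"jaw":-0.6},
  {"dx":0,"dy":0,"dz":0.03,"ax":0,"ay":0,"az":0,"jaw":-0.6},
  {"dx":0,"dy":0,"dz":0.04,"ax":0,"ay":0,"az":0,"jaw":-0.6},
  {"dx":0,"dy":0,"dz":0.05,"ax":0,"ay":0,"az":0,"jaw":-0.6},
  {"dx":0,"dy":0,"dz":0.06,"ax":0,"ay":0,"az":0,"jaw":-0.6},
  {"dx":0,"dy":0,"dz":0.07,"ax":0,"ay":0,"az":0,"jaw":-0.6},
  {"dx":0,"dy":0,"dz":0.08,"ax":0,"ay":0,"az":0,"jaw":-0.6},
  {"dx":0,"dy":0,"dz":0.09,"ax":0,"ay":0,"az":0,"jaw":-0.6},
  {"dx":0,"dy":0,"dz":0.1,"ax":0,"ay":0,"az":0,"jaw":-0.6},
  {"dx":0,"dy":0,"dz":0.109,"ax":0,"ay":0,"az":0,"jaw":-0.6},
  {"dx":0,"dy":0,"dz":0.116,"ax":0,"ay":0,"az":0,"jaw":-0.6},
  {"dx":0,"dy":0,"dz":0.12,"ax":0,"ay":0,"az":0,"jaw":-0.6},
  {"dx":0,"dy":0,"dz":0.12,"ax":0,"ay":0,"az":0,"jaw":-0.6},
])

```text
clock: 15.1
eef_pos: [500.0, 158.8, 2.7]
eef_rot: [-1.571, -0.0, -0.11]
wrist_force: [-0.2, -0.8, -0.6]
finger_gap: 18.8
```

```bash
python3 - <<'E'
from h import *
np.set_printoptions(precision=1,suppress=True)
w=manip.camera("wrist"); cv2.imwrite("pics/w9.png",w[:,:,::-1])
print(manip.read_state()["eef_pos"],ray("wrist",(260,201),20))
E
```

```text
[499.9 158.5   2.7] [503.4 183.   20. ]
```

View pics/w9.png

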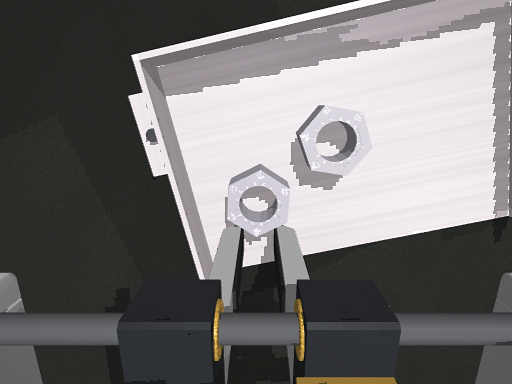

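The second nut is at (503,183), px (258,201), about 60 mm inside the mouth, and the first hasn't moved. On to the third nut at (600,-14).

Emit:
play_rows([
  {"dx":0,"dy":0,"dz":-0.006,"ax":0,"ay":0,"az":0,"jaw":-0.6},
  {"dx":0,"dy":0,"dz":-0.015,"ax":0,"ay":0,"az":0,"jaw":-0.6},
  {"dx":0,"dy":-0.02,"dz":-0.02,"ax":0,"ay":0,"az":0,"jaw":-0.6},
  {"dx":0,"dy":-0.045,"dz":-0.025,"ax":0,"ay":0,"az":0,"jaw":-0.6},
  {"dx":0.01,"dy":-0.06,"dz":-0.035,"ax":0,"ay":-0.01,"az":0,"jaw":-0.6},
  {"dx":0.03,"dy":-0.06,"dz":-0.065,"ax":0,"ay":-0.03,"az":0,"jaw":-0.6},
  {"dx":0.053,"dy":-0.06,"dz":-0.1,"ax":0,"ay":-0.05,"az":0,"jaw":-0.6},
  {"dx":0.077,"dy":-0.06,"dz":-0.136,"ax":0,"ay":-0.07,"az":0,"jaw":-0.6},
  {"dx":0.1,"dy":-0.06,"dz":-0.17,"ax":0,"ay":-0.09,"az":0,"jaw":-0.6},
  {"dx":0.117,"dy":-0.06,"dz":-0.197,"ax":0,"ay":-0.105,"az":0,"jaw":-0.6},
  {"dx":0.1236,"dy":-0.06,"dz":-0.2074,"ax":0,"ay":-0.11,"az":0,"jaw":-0.6},
  {"dx":0.1236,"dy":-0.06,"dz":-0.2074,"ax":0,"ay":-0.11,"az":0,"jaw":-0.6},
  {"dx":0.1236,"dy":-0.045,"dz":-0.2074,"ax":0,"ay":-0.11,"az":0,"jaw":-0.6},
  {"dx":0.1236,"dy":-0.02,"dz":-0.2074,"ax":0,"ay":-0.11,"az":0,"jaw":-0.6},
  {"dx":0.1236,"dy":-0.006,"dz":-0.2074,"ax":0,"ay":-0.11,"az":0,"jaw":-0.6},
  {"dx":0.1236,"dy":0,"dz":-0.2074,"ax":0,"ay":-0.11,"az":0,"jaw":-0.6},
  {"dx":0.1236,"dy":0,"dz":-0.2074,"ax":0,"ay":-0.11,"az":0,"jaw":-0.6},
])

```text
clock: 16.85
eef_pos: [599.5, -60.6, 1.9]
eef_rot: [-1.571, 0.001, 0.001]
wrist_force: [1.1, 0.8, 0.8]
finger_gap: 18.9
```

```bash
python3 - <<'E'
from h import *
np.set_printoptions(precision=1,suppress=True)
w=manip.camera("wrist"); cv2.imwrite("pics/w10.png",w[:,:,::-1])
print(manip.read_state()["eef_pos"])
for c,a,_ in blobs(w,(180,60,345,215),120,300): print(c,a,ray("wrist",c,18))
E
```

```text
[600.  -60.8   2.9]
[258.9 162.2] 3594.0 [599.9 -13.5  18. ]
```

View pics/w10.png

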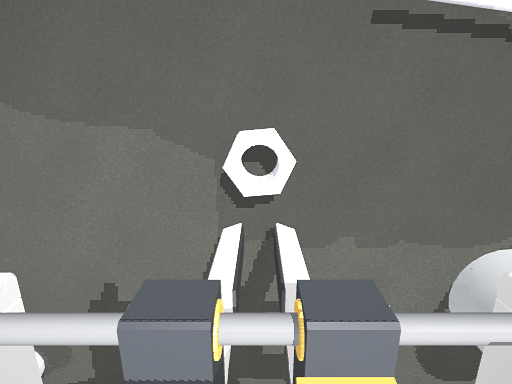

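Centred again, nut at (259,162). Pushing.

Emit:
play_rows([
  {"dx":0,"dy":0,"dz":0.007,"ax":0,"ay":0,"az":0,"jaw":-0.6},
  {"dx":0,"dy":0,"dz":0.014,"ax":0,"ay":0,"az":0,"jaw":-0.6},
  {"dx":0,"dy":0,"dz":0.019,"ax":0,"ay":0,"az":0,"jaw":-0.6},
  {"dx":0,"dy":0,"dz":0.024,"ax":0,"ay":0,"az":0,"jaw":-0.6},
  {"dx":0,"dy":0,"dz":0.029,"ax":0,"ay":0,"az":0,"jaw":-0.6},
  {"dx":0,"dy":0,"dz":0.035,"ax":0,"ay":0,"az":0,"jaw":-0.6},
  {"dx":0,"dy":0,"dz":0.043,"ax":0,"ay":0,"az":0,"jaw":-0.6},
  {"dx":0,"dy":0,"dz":0.052,"ax":0,"ay":0,"az":0,"jaw":-0.6},
  {"dx":0,"dy":0,"dz":0.061,"ax":0,"ay":0,"az":0,"jaw":-0.6},
  {"dx":0,"dy":0,"dz":0.071,"ax":0,"ay":0,"az":0,"jaw":-0.6},
  {"dx":0,"dy":0,"dz":0.081,"ax":0,"ay":0,"az":0,"jaw":-0.6},
  {"dx":0,"dy":0,"dz":0.091,"ax":0,"ay":0,"az":0,"jaw":-0.6},
  {"dx":0,"dy":0,"dz":0.101,"ax":0,"ay":0,"az":0,"jaw":-0.6},
  {"dx":0,"dy":0,"dz":0.11,"ax":0,"ay":0,"az":0,"jaw":-0.6},
  {"dx":0,"dy":0,"dz":0.115,"ax":0,"ay":0,"az":0,"jaw":-0.6},
])

```text
clock: 18.4
eef_pos: [599.9, 54.7, 2.7]
eef_rot: [-1.571, 0.0, 0.001]
wrist_force: [-0.3, -1.7, 1.6]
finger_gap: 18.8
```

```bash
python3 - <<'E'
from h import *
w=manip.camera("wrist"); cv2.imwrite("pics/w11.png",w[:,:,::-1])
E
```

```text
(no output)
```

View pics/w11.png

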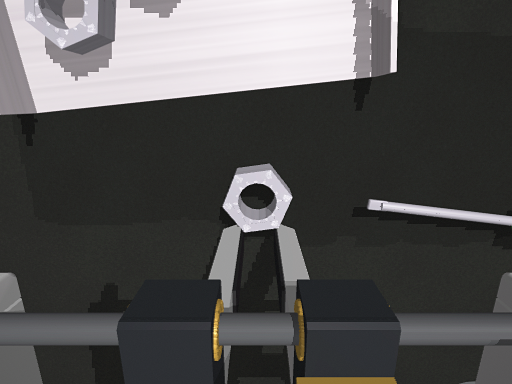

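The nut is at (258,200), the right wall end at (395,70), and the screwdriver tip at (372,205) is clear. Finishing the push.

Emit:
play_rows([
  {"dx":0,"dy":0,"dz":0.005,"ax":0,"ay":0,"az":0,"jaw":-0.6},
  {"dx":0,"dy":0,"dz":0.012,"ax":0,"ay":0,"az":0,"jaw":-0.6},
  {"dx":0,"dy":0,"dz":0.02,"ax":0,"ay":0,"az":0,"jaw":-0.6},
  {"dx":0,"dy":0,"dz":0.03,"ax":0,"ay":0,"az":0,"jaw":-0.6},
  {"dx":0,"dy":0,"dz":0.04,"ax":0,"ay":0,"az":0,"jaw":-0.6},
  {"dx":0,"dy":0,"dz":0.05,"ax":0,"ay":0,"az":0,"jaw":-0.6},
  {"dx":0,"dy":0,"dz":0.06,"ax":0,"ay":0,"az":0,"jaw":-0.6},
  {"dx":0,"dy":0,"dz":0.07,"ax":0,"ay":0,"az":0,"jaw":-0.6},
  {"dx":0,"dy":0,"dz":0.08,"ax":0,"ay":0,"az":0,"jaw":-0.6},
  {"dx":0,"dy":0,"dz":0.09,"ax":0,"ay":0,"az":0,"jaw":-0.6},
  {"dx":0,"dy":0,"dz":0.098,"ax":0,"ay":0,"az":0,"jaw":-0.6},
  {"dx":0,"dy":0,"dz":0.104,"ax":0,"ay":0,"az":0,"jaw":-0.6},
  {"dx":0,"dy":0,"dz":0.107,"ax":0,"ay":0,"az":0,"jaw":-0.6},
  {"dx":0,"dy":0,"dz":0.107,"ax":0,"ay":0,"az":0,"jaw":-0.6},
  {"dx":0,"dy":0,"dz":0.1,"ax":0,"ay":0,"az":0,"jaw":-0.6},
  {"dx":0,"dy":0,"dz":0.09,"ax":0,"ay":0,"az":0,"jaw":-0.6},
  {"dx":0,"dy":-0.02,"dz":0.085,"ax":0,"ay":0,"az":0,"jaw":-0.6},
  {"dx":0,"dy":-0.05,"dz":0.08,"ax":0,"ay":0,"az":0,"jaw":-0.6},
  {"dx":0,"dy":-0.08,"dz":0.08,"ax":0,"ay":0,"az":0,"jaw":-0.6},
  {"dx":0,"dy":-0.11,"dz":0.08,"ax":0,"ay":0,"az":0,"jaw":-0.6},
])

```text
clock: 20.45
eef_pos: [600.0, 132.3, 114.0]
eef_rot: [-1.571, 0.0, -0.001]
wrist_force: [0.2, -0.4, 0.9]
finger_gap: 18.5
```

Emit:
play_rows([
  {"dx":-0.01,"dy":-0.03,"dz":-0.02,"ax":0,"ay":0,"az":0,"jaw":-0.6},
  {"dx":-0.02,"dy":-0.06,"dz":-0.055,"ax":0,"ay":0,"az":0,"jaw":-0.6},
  {"dx":-0.03,"dy":-0.09,"dz":-0.095,"ax":0,"ay":0,"az":0,"jaw":-0.6},
  {"dx":-0.04,"dy":-0.1,"dz":-0.135,"ax":0,"ay":0,"az":0,"jaw":-0.6},
  {"dx":-0.05,"dy":-0.1,"dz":-0.175,"ax":0,"ay":0,"az":0,"jaw":-0.6},
  {"dx":-0.06,"dy":-0.1,"dz":-0.215,"ax":0,"ay":0,"az":0,"jaw":-0.6},
  {"dx":-0.07,"dy":-0.1,"dz":-0.255,"ax":0,"ay":0,"az":0,"jaw":-0.6},
  {"dx":-0.08,"dy":-0.1,"dz":-0.295,"ax":0,"ay":0,"az":0,"jaw":-0.6},
  {"dx":-0.09,"dy":-0.1,"dz":-0.335,"ax":0,"ay":0,"az":0,"jaw":-0.6},
  {"dx":-0.1,"dy":-0.1,"dz":-0.375,"ax":0,"ay":0,"az":0,"jaw":-0.6},
  {"dx":-0.1,"dy":-0.1,"dz":-0.41,"ax":0,"ay":0,"az":0,"jaw":-0.6},
  {"dx":-0.1,"dy":-0.1,"dz":-0.43,"ax":0,"ay":0,"az":0,"jaw":-0.6},
  {"dx":-0.1,"dy":-0.1,"dz":-0.44,"ax":0,"ay":0,"az":0,"jaw":-0.6},
  {"dx":-0.1,"dy":-0.1,"dz":-0.44,"ax":0,"ay":0,"az":0,"jaw":-0.6},
])

```text
clock: 21.85
eef_pos: [499.4, -307.3, 212.5]
eef_rot: [-1.571, 0.0, -0.002]
wrist_force: [0.4, 0.2, 0.6]
finger_gap: 18.9
```

```bash
python3 - <<'E'
from h import *
np.set_printoptions(precision=1,suppress=True)
print(manip.read_state()["eef_pos"])
t=manip.camera("top")[:,:,::-1]; s=manip.camera("side")[:,:,::-1]
cv2.imwrite("pics/f1.png",np.vstack([cv2.resize(t[130:290,70:370],None,fx=2.2,fy=1.85,interpolation=cv2.INTER_CUBIC),cv2.resize(s[110:260,140:360],None,fx=3,fy=2,interpolation=cv2.INTER_CUBIC)]))
for n,X in dict(b=[645,-174,14],s=[417,-172,50]).items(): print(n,pix("top",X),pix("side",X))
E
```

```text
[ 499.4 -307.3  212.5]
b [274.  167.4] [282.5 216. ]
s [274.9 257.2] [187.4 218.6]
```

View pics/f1.png

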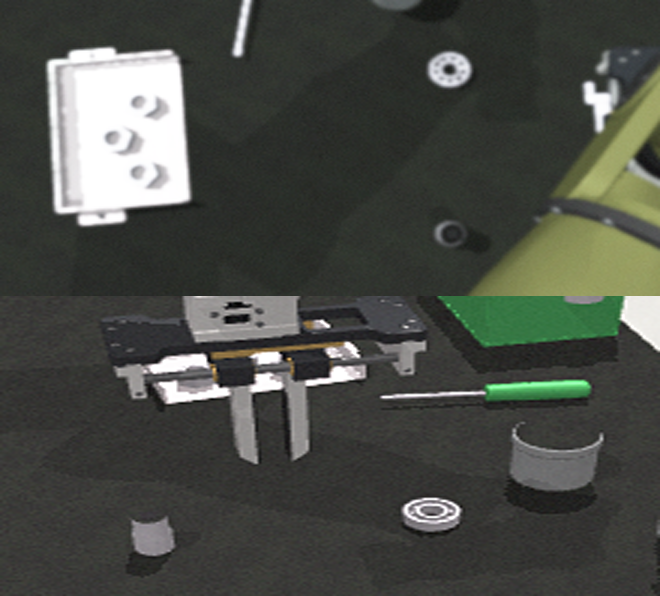

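In the top view all three nuts lie flat inside the tray, at crop px (146,103), (121,138) and (145,173). The bearing at full-frame (274,168), the socket at (275,256) and the screwdriver tip at (178,158) are where they started. Handing in.

```bash
python3 -c "
from cell import manip
print(manip.sign_off())"
```

```text
the job is handed in; nothing more can be done
None
```

All three nuts are in the tray and the job is handed in at about 22 s of the 72 s allowed; no verdict came back. I pushed them one at a time along the bench, using the fingers held about 19 mm apart as a fork, and never pinched or lifted any.

**Final check:** the last top view shows all three nuts flat in the tray. They lie at about (549,214), (503,183) and (600,185) mm, the last being its planned end point, not a measurement. That puts each roughly 55–85 mm inside the mouth line, against the 17 mm needed. The bearing, socket and screwdriver tip are within about a pixel (roughly 2.5 mm) of their starting positions. The tin, wrench and phone stayed clear of the fingers' path, but I did not measure them again. The arm ended raised and clear of everything. Wrist force after each push read at most about 3 N.

**What disagreed:** the stated fingertip length was wrong. The tips sat about 4 mm above the TCP instead of 25 mm below it, so my first push passed over the nut without touching it. I measured the tips in the side and wrist views and lowered the arm, and all three pushes then worked.

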